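Dispense one sample dish and slide it onto the viewing spot

ROBOT

A 6-joint arm with a two-finger parallel gripper is mounted at the origin on the work surface. World frame = base frame: x ahead of the robot, y to its left, z up, the work surface at z = 0. Lengths are in m, angles in rad, forces in N, time in s.
With the tool pointing down it reaches from about 0.25 to 0.775 m from the base axis. Payload 4 kg.
Tool frame: the origin (TCP) lies midway between the tips of the shut fingers; the grasp point (between the pads) lies 19 mm behind it; z points along the fingers, x is the direction in which the jaws open and shut, and the axes are right-handed (so a half turn about z gives the same grasp; the last joint's range is limited). The gripper opens to 94 mm and grips with 3 to 60 N. Pads are 16 mm wide; open, the fingers measure 119 mm over their backs; the gripper's body (75 mm by 177 mm) begins 78 mm behind the grasp point.
Start: joints at [-1.416, 0.087, 1.371, -0, 1.684, -0.103], TCP at [0.14, -0.532, 0.206] pointing down, gripper open.
Joint ranges: [-3.1, 3.1], [-0.76, 2.03], [0.27, 2.55], [-1.08, 4.22], [0.17, 2.65], [-2.57, 2.57]. Speed limits (rad/s): [2.79, 2.79, 3.14, 3.14, 3.14, 3.14].

INTERFACE

Orientations are given as [roll, pitch, yaw] about the fixed x, y, z axes, in that order (R = Rz(yaw) Ry(pitch) Rx(roll)).
In Python, from bench import robot, eyes, close_job gives the robot as it stands.
- The arm moves only by the shell command python3 -m jog 'ROWS'. ROWS is JSON, a list of rows, each a list of 3 entries, a list of its own where there are three numbers: the turn, a rotation vector about the tool's x, y, z in degrees, then the shift along the tool's x, y, z in mm, then the closure, from -1 (fully open) to 1 (shut). In form: [[[wx, wy, wz], [x, y, z], claw], ...]. A call has 1 to 5 rows; each row is the pose to reach, as a shift and turn from the pose commanded when the call began, along the tool's axes at that moment; what a row does not reach only later rows make up. A row lasts 1/10 s, in which the tool goes at most 50 mm and 8.59 degrees, less where a joint would pass 70% of its speed; a pose out of reach is approached as far as the arm can. A call with a gripper value outside its range is refused whole. The fingers move at their own pace and stop on an object; the grip force is fixed at half the most. Time passes only in rows, so rows that repeat a pose let the fingers close. It gives the time, the measured TCP pose, the force and the opening at its end, in the units of the state.
- robot.get_obs(): the state, without advancing time (a new reading comes with each control period).
- eyes.snapshot(name): name is "scene" or "top" or "wrist"; returns (picture, depth): 420x560x3 uint8, red, green, blue; 420x560 float32, m along the optical axis (not along the pixel's ray), 0 where there is no reading.
- eyes.camera_params(name): a dict with "mtx" (3x3 intrinsics, pixels), "world_to_cam" (4x4, takes a point from world to camera coordinates). Camera axes: x right, y up, looking along -z (the intrinsics and any distortion apply to the point x, -y, -z); pixel columns grow to the right and rows downward; lengths in m; the calibration is good to about 2 mm. The wrist camera is an equidistant fisheye: a pixel r from the principal point sees the ray r / f radians off the axis. A picture is of the moment at which its call begins: read the wrist's pose just before it. camera_params takes no time and is no camera call; for the wrist camera it gives the pose at the moment of the call.
- close_job(): hands the job in, once; it reports no verdict.
The state is a dict: "time": time; "joint_positions": joint angles; "qvel": joint speeds; "joint_torque": joint torques, N m; "tool_pos": TCP position; "ee_rot": TCP orientation; "wrist_force": force on the tool from outside, world axes, zero at the start; "wrist_torque": the same for the moment, N m; "width": finger opening in m.
Only numpy, scipy, OpenCV 4.12 (cv2) and the standard library are available. Lean on these libraries where they do the work, as an engineer would, in place of code of your own. Each camera call takes 0.05 s, during which the arm holds its last target. There are 200 camera calls.

TASK

Press the dish dispenser's plunger all the way down once and let it come back up, so that a single sample dish is pushed out of the mouth onto the bench. Then, without picking it up, push that dish along the bench with the fingers until it lies wholly on the round dark viewing spot, and leave it there. Leave the other dishes stacked in the dispenser and the big dish, the beaker and the tweezers where they are.

Things in the scene. Friction and masses are not known exactly. Their poses are not given: they have to be found in the camera images.
- dispenser: Grey bench dispenser, fixed; open-topped chamber 56 x 55 mm, 44 mm high, holding a stack of dishes. Origin on the bench under the chamber's axis; +x points out of the mouth, the way dishes come out; z up. Behind the chamber a housing, 22 mm high, 55 mm wide, reaches back to x = -132 mm and carries the plunger at x = -80 mm, y = 0
- outlet (a point): Point on the bench in front of the mouth, 82 mm from the dispenser's origin: about where a dish's centre is at full press (up to 20 mm further if pressed fast). The chamber has no floor; a steel blade, 36 mm wide, top 10 mm up, geared to the plunger, slides the lowest dish out along the bench to here
- plunger_top (a point): Centre of the top face of the plunger's round black cap (34 mm diameter, 8 mm thick), 60 mm above the bench when up, 32 mm when fully down; it moves with the cap
- plunger (a joint): How far the plunger is pressed straight down, m: 0 = up, 0.028 = fully down on a hard stop. Its spring takes about 3 N to start, 6 to 8 N at the bottom, more if pressed fast. Let go, it comes up by itself in under a second, draws the blade back, and the next dish drops down in the chamber
- dish1: The dish that comes out first, at first the lowest of three equal flat round white closed sample dishes in the chamber: 40 mm diameter, 12 mm high, about 25 g, with a brown sample in the middle of the lid. Origin at the centre of its underside; z up. Slides on the bench when pushed
- dish2: The second dish of the stack, the same as the first; origin at the centre of its underside (12 mm above the bench at the start; drops to the bench after the press)
- dish3: The third (top) dish of the stack, the same; origin at the centre of its underside (24 mm above the bench at the start)
- spot: Round dark viewing spot, 90 mm diameter, a thin film flush on the bench (no step to slide over), to one side of the dispenser's mouth, left or right; origin at its centre
- big_dish: Bystander: big flat glass sample dish, 76 mm diameter, 18 mm high, loose on the bench on the other side from the spot; origin at the centre of its underside
- beaker: Bystander: small empty glass beaker, 54 mm diameter, 65 mm high, loose; origin at the centre of its underside
- tweezers: Bystander: steel tweezers, 125 mm long, 9 mm high, lying on the bench, loose; origin at the centre of the underside, x along them
Not all that is in view belongs to the job. There is more than one size of the dispenser; the one meant has the size given above.

How it is judged:
By the outcome, as a careful person would: the job done as asked, in the order asked, and still so for the second after the job is handed in, with the robot touching nothing.
It also fails if it takes over 53 s, if anything falls off the work surface, if the arm or the gripper's body presses on something with over 40 N, if the wrist force passes 120 N, or if a joint passes its speed limit or range.

## Working session

There is one attempt and no reset: what is moved stays moved. The work goes in short steps, Python scripts to look and compute and a shell command to move; the robot and the scene stay as the last step left them, time stands still between calls to the robot, and variables do not carry over. Pictures are saved under pics/ and viewed, about 8 in all and at most 12, crops included, and the job is handed in when it is done.

```bash
ls; mkdir -p pics; cat > h.py <<'E'
import numpy as np, cv2
from bench import robot, eyes, close_job
def snap(n,f=None):
    P=eyes.camera_params(n); im,d=eyes.snapshot(n)
    if f: cv2.imwrite('pics/'+f,im[:,:,::-1])
    return im,d,P
def ray(P,u,v,fish=False):
    K=P['mtx']; W=np.linalg.inv(P['world_to_cam'])
    x=(u-K[0,2])/K[0,0]; y=(v-K[1,2])/K[1,1]
    if fish:
        r=np.hypot(x,y); s=np.sin(r)/max(r,1e-9); d=np.array([x*s,-y*s,-np.cos(r)])
    else: d=np.array([x,-y,-1.])
    return W[:3,3],W[:3,:3]@d
def onz(P,u,v,z=0,fish=False):
    o,d=ray(P,u,v,fish); return o+d*(z-o[2])/d[2]
E
python3 - <<'E'
from h import *
for n in('scene','top'):
    im,d,P=snap(n,n+'1.png'); print(n,P['mtx'].round(1).tolist(),np.linalg.inv(P['world_to_cam']).round(3).tolist(), [k for k in P])
o=robot.get_obs();print(o['tool_pos'],o['ee_rot'],o['time'])
a=cv2.imread('pics/scene1.png');b=cv2.imread('pics/top1.png')
E
```

```text
pics
scene [[422.9, 0.0, 275.1], [0.0, 422.9, 211.5], [0.0, 0.0, 1.0]] [[0.001, -0.605, 0.796, 1.262], [1.0, -0.014, -0.012, 0.012], [0.019, 0.796, 0.605, 0.646], [0.0, 0.0, 0.0, 1.0]] ['mtx', 'world_to_cam']
top [[379.5, 0.0, 278.9], [0.0, 379.5, 214.2], [0.0, 0.0, 1.0]] [[0.024, 0.978, -0.207, 0.337], [-1.0, 0.024, -0.0, -0.01], [0.005, 0.207, 0.978, 1.059], [0.0, 0.0, 0.0, 1.0]] ['mtx', 'world_to_cam']
[ 0.1401353  -0.53134005  0.20442898] [-3.14141896e+00  1.98101481e-03 -1.31299217e+00] 0.1
```

View pics/top1.png

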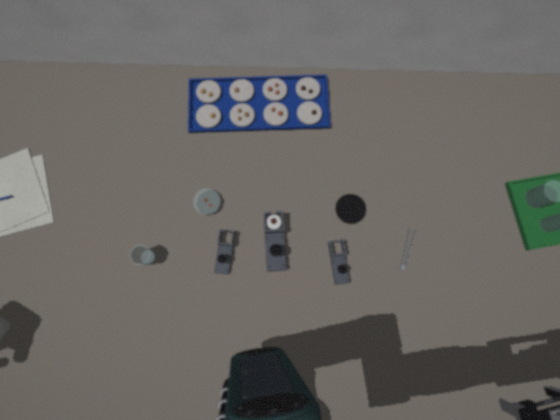

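View pics/scene1.png

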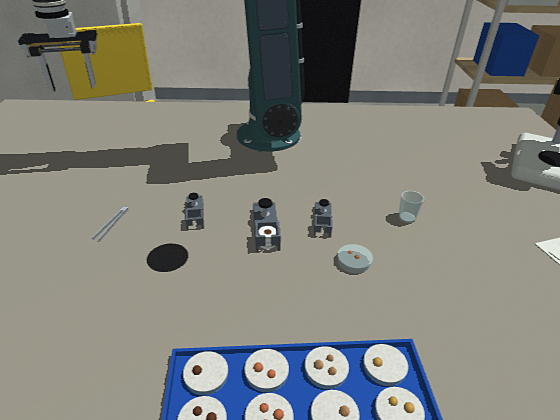

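The top view shows three dispensers, at (225,252), (276,242) and (340,260). The middle one is larger and is the only one with white dishes, at (274,222). The spot is at (350,208), the big dish at (207,201), the beaker at (143,255) and the tweezers at (408,250). In the scene view the middle dispenser's cap is at (265,203). Next I'll measure it and check one crop.

```bash
python3 - <<'E'
from h import *
b=cv2.imread('pics/top1.png'); s=cv2.imread('pics/scene1.png')
Pt=eyes.camera_params('top');Ps=eyes.camera_params('scene')
def blob(im,box,f,show=None):
    x0,y0,x1,y1=box; m=f(im[y0:y1,x0:x1].astype(int)).astype('uint8')
    n,l,st,c=cv2.connectedComponentsWithStats(m); i=1+np.argmax(st[1:,4]); return c[i]+[x0,y0],st[i]+np.array([x0,y0,0,0,0])
dark=lambda a:a.max(2)<28
for nm,im,P,box,f,z in [('spot',b,Pt,(325,185,375,230),dark,0),('spot',s,Ps,(140,235,195,280),dark,0),
  ('cap',b,Pt,(262,238,290,262),dark,.06),('cap',s,Ps,(252,190,280,220),dark,.057),
  ('lid',b,Pt,(262,208,290,235),lambda a:a.min(2)>120,.036),('lid',s,Ps,(252,215,285,250),lambda a:a.min(2)>120,.036),]:
    c,st=blob(im,box,f); print(nm,c.round(1),st,onz(P,*c,z).round(4))
g=cv2.cvtColor(b,cv2.COLOR_BGR2HSV)
# dispensers body mask: darker greyish vs bench
for box in [(205,225,245,280),(255,205,297,278),(322,233,360,290)]:
    x0,y0,x1,y1=box;a=b[y0:y1,x0:x1].astype(int); m=((a.max(2)<85)|(a.min(2)>120)).astype('uint8')
    m=cv2.morphologyEx(m,cv2.MORPH_CLOSE,np.ones((5,5)))
    cs,_=cv2.findContours(m,0,2);c=max(cs,key=cv2.contourArea);r=cv2.boxPoints(cv2.minAreaRect(c))+[x0,y0]
    q=np.array([onz(Pt,*p,.025) for p in r]);print(r.round(1).tolist(),q.round(3)[:,:2].tolist(),[round(float(np.linalg.norm(q[i]-q[i-1])),3) for i in range(4)])
print(b[242:246,255:262].tolist()[0], b[236,262:292].tolist())
A=cv2.resize(b[195:295,195:385],None,fx=4,fy=4,interpolation=2);A=cv2.convertScaleAbs(A,alpha=1.8)
cv2.imwrite('pics/crop1.png',A)
E
```

```text
spot [339.6 208.4] [338 207   4   3   5] [ 0.5827 -0.1832  0.    ]
spot [169.5 244.1] [164 244  12   2  12] [ 0.5396 -0.2159  0.    ]
cap [274.2 250.5] [274 249   2   4   4] [4.506e-01 1.000e-04 6.000e-02]
cap [264.2 203.2] [259 198  13  10  47] [ 0.4545 -0.002   0.057 ]
lid [273.5 221.7] [267 214  14  15 143] [0.5324 0.0044 0.036 ]
lid [281.6 229.5] [276 215   9  35 186] [0.5256 0.0388 0.036 ]
[[214.4, 271.4], [219.8, 228.8], [239.5, 231.3], [234.1, 273.9]] [[0.394, 0.16], [0.511, 0.152], [0.505, 0.098], [0.389, 0.107]] [0.054, 0.117, 0.055, 0.117]
[[265.0, 212.0], [290.0, 212.0], [290.0, 269.0], [265.0, 269.0]] [[0.561, 0.029], [0.563, -0.041], [0.406, -0.043], [0.404, 0.024]] [0.158, 0.07, 0.158, 0.068]
[[327.5, 241.9], [346.0, 238.8], [352.9, 280.5], [334.4, 283.6]] [[0.482, -0.145], [0.491, -0.196], [0.379, -0.213], [0.37, -0.163]] [0.114, 0.052, 0.114, 0.051]
[[107, 114, 119], [101, 108, 113], [104, 110, 115], [104, 111, 115], [105, 110, 115], [103, 110, 115], [103, 109, 114]] [[102, 107, 114], [99, 104, 109], [95, 96, 98], [89, 86, 86], [85, 78, 75], [87, 79, 76], [87, 80, 76], [91, 82, 80], [87, 80, 77], [89, 81, 79], [89, 82, 78], [90, 80, 76], [87, 79, 75], [90, 83, 77], [89, 80, 75], [89, 81, 77], [91, 84, 80], [88, 80, 76], [83, 76, 73], [77, 71, 67], [79, 74, 70], [78, 72, 70], [71, 68, 66], [60, 62, 64], [68, 73, 74], [88, 93, 98], [99, 105, 111], [103, 109, 113], [103, 108, 114], [103, 107, 114]]
```

View pics/crop1.png

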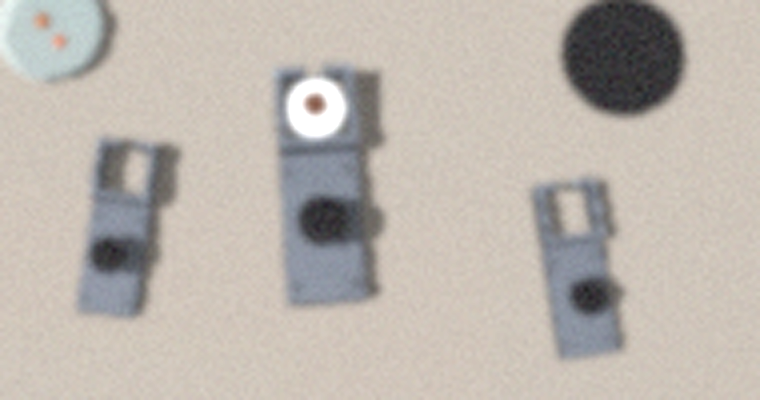

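The crop confirms the middle dispenser: white lid at (316,107), round cap at (322,219), and body about 158 mm long. The small ones are about 115 mm long and empty. The spot is at (623,55). Next I'll work out the geometry and a helper for the move rows.

```bash
cat >> h.py <<'E'
from scipy.spatial.transform import Rotation as Ro
def to(p,yaw_deg):
    o=robot.get_obs(); R=Ro.from_euler('xyz',o['ee_rot']); T=Ro.from_euler('xyz',[180,0,yaw_deg],degrees=True)
    print('t',round(o['time'],2),'turn',np.degrees((R.inv()*T).as_rotvec()).round(1),'shift mm',(R.inv().apply(np.array(p)-o['tool_pos'])*1e3).round(1),'at',o['tool_pos'].round(4),'F',o['wrist_force'].round(1),'w',round(o['width'],4))
E
python3 - <<'E'
from h import *
P=eyes.camera_params('top'); b=cv2.GaussianBlur(cv2.imread('pics/top1.png'),(3,3),0).astype(int)
f=lambda u,v:(195+u/4-.4,195+v/4-.4)
print('spot',onz(P,*f(623,55),0),'cap',onz(P,*f(322,219),.06))
x0,y0=330,188;m=(b[y0:230,x0:372].max(2)<60).astype('uint8');n,l,st,c=cv2.connectedComponentsWithStats(m);i=1+np.argmax(st[1:,4])
q=c[i]+[x0,y0];s=onz(P,*q);print('spot mask',q,s,'dia',np.linalg.norm(onz(P,*(q+[st[i,2]/2,0]))-onz(P,*(q-[st[i,2]/2,0]))))
cap=onz(P,*f(322,219),.06)[:2];lid=onz(P,273.5,221.7,.036)[:2];e=lid-cap;print('sep',np.linalg.norm(e),np.degrees(np.arctan2(e[1],e[0])))
# body left/right edges front and rear, at z=.022/.044
print('outlet',lid+e/np.linalg.norm(e)*.082)
to([*cap,.10],0)
E
```

```text
spot [ 0.58362305 -0.21399475  0.        ] cap [ 0.45367073 -0.00208741  0.06      ]
spot mask [350.32727273 208.41969697] [ 0.58341659 -0.21392654  0.        ] dia 0.0859969916799262
sep 0.07897456580890017 4.759819801458322
outlet [0.61409015 0.0112701 ]
t 0.1 turn [ -0.1   0.1 -75.2] shift mm [-431.6 -438.1  105.4] at [ 0.1401 -0.5313  0.2044] F [-1.1 -0.6  0.1] w 0.094
```

```bash
python3 -m jog '[[[0,0,-8],[-34,-34,5],1],[[0,0,-16],[-68,-69,10],1],[[0,0,-24],[-102,-103,15],1],[[0,0,-32],[-136,-138,20],1],[[0,0,-40],[-170,-172,25],1]]'; python3 -c "
from h import *
to([.4537,-.0021,.09],-8)"
```

```text
time: 0.6
tool_pos: [0.2636, -0.3216, 0.1798]
ee_rot: [-3.141, 0.0, -0.61]
wrist_force: [0.5, -0.4, 0.2]
width: 0.0574
t 0.6 turn [ -0.    0.  -26.9] shift mm [ -27.2 -370.8   90. ] at [ 0.2636 -0.3216  0.1798] F [ 0.5 -0.4  0.2] w 0.0574
```

```bash
python3 -m jog '[[[0,0,-7],[-4,-45,8],1],[[0,0,-14],[-8,-90,16],1],[[0,0,-21],[-12,-135,24],1],[[0,0,-27],[-16,-180,32],1],[[0,0,-27],[-20,-220,40],1]]'; python3 -c "
from h import *
to([.4537,-.0021,.09],-8)"
```

```text
time: 1.1
tool_pos: [0.3741, -0.1303, 0.1399]
ee_rot: [-3.141, -0.0, -0.141]
wrist_force: [1.3, -0.6, 0.2]
width: 0.0174
t 1.1 turn [-0.  -0.  -0.1] shift mm [  60.7 -138.1   49.9] at [ 0.3741 -0.1303  0.1399] F [ 1.3 -0.6  0.2] w 0.0174
```

```bash
python3 -m jog '[[[0,0,0],[18,-41,15],1],[[0,0,0],[36,-82,30],1],[[0,0,0],[53,-120,42],1],[[0,0,0],[60.5,-138,50],1],[[0,0,0],[60.5,-138,50],1]]'; python3 -c "
from h import *
to([.4537,-.0021,.06],-8)
im,d,P=snap('wrist','w1.png');print(P['mtx'])
K=P['mtx']
for q in ([.4537,-.0021,.06],[.5324,.0044,.036]):
    c=(P['world_to_cam']@np.r_[q,1])[:3];c=c*[1,-1,-1];r=np.hypot(c[0],c[1]);t=np.arctan2(r,c[2]);print(K[0,2]+K[0,0]*t*c[0]/r,K[1,2]+K[1,1]*t*c[1]/r)
"
```

```text
time: 1.6
tool_pos: [0.4527, -0.0023, 0.0885]
ee_rot: [-3.141, 0.004, -0.139]
wrist_force: [-1.0, -0.6, 0.8]
width: 0.0006
t 1.6 turn [-0.   0.2  0. ] shift mm [ 1.1 -0.3 28.5] at [ 0.4527 -0.0023  0.0885] F [-1.  -0.6  0.8] w 0.0006
[[325.1922621    0.         281.09211823]
 [  0.         325.1922621  209.39517602]
 [  0.           0.           1.        ]]
282.5253127168957 238.8653203126838
383.94290286345506 205.27944571067627
```

View pics/w1.png

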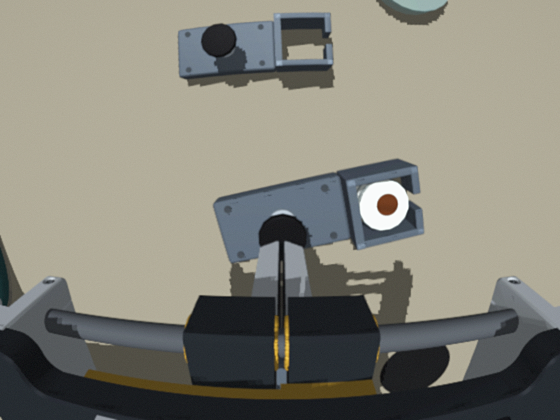

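The wrist view shows the cap under the fingertips at (282,232). The lid is at (384,205), exactly where predicted. Pressing now.

```bash
python3 -m jog '[[[0,0,0],[1,0,14],1],[[0,0,0],[1,0,26],1],[[0,0,0],[1,0,31],1],[[0,0,0],[1,0,36],1],[[0,0,0],[1,0,41],1]]'; python3 -m jog '[[[0,0,0],[0,0,4],1],[[0,0,0],[0,0,8],1],[[0,0,0],[0,0,12],1],[[0,0,0],[0,0,15],1],[[0,0,0],[0,0,17],1]]'
```

```text
time: 2.15
tool_pos: [0.4532, -0.0056, 0.0498]
ee_rot: [3.14, 0.002, -0.145]
wrist_force: [-4.1, -0.1, 6.3]
width: 0.0005
time: 2.65
tool_pos: [0.4533, -0.0055, 0.0328]
ee_rot: [3.14, 0.002, -0.145]
wrist_force: [-3.8, -0.2, 4.8]
width: 0.0004
```

```bash
python3 -m jog '[[[0,0,0],[0,0,1],1],[[0,0,0],[0,0,2],1],[[0,0,0],[0,0,2],1]]'; python3 - <<'E'
from h import *
to([.4537,-.0021,.032],-8)
im,d,P=snap('wrist','w2.png')
E
```

```text
time: 2.95
tool_pos: [0.4534, -0.0056, 0.0322]
ee_rot: [3.14, 0.002, -0.145]
wrist_force: [-7.2, -0.7, 12.1]
width: 0.0006
t 2.95 turn [ 0.1  0.1 -0.3] shift mm [-0.2 -3.5  0.2] at [ 0.4534 -0.0056  0.0322] F [-7.2 -0.7 12.1] w 0.0006
```

View pics/w2.png

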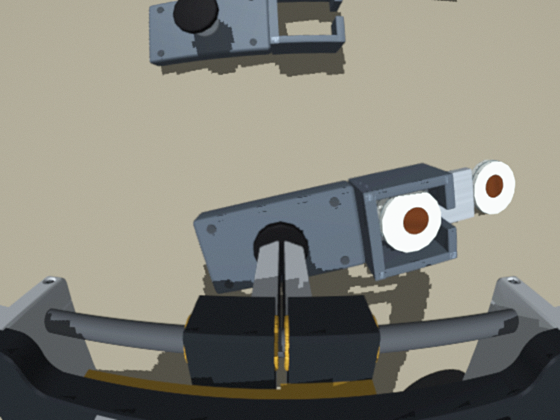

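The plunger is on its stop: z is 0.032 m and the force has jumped to 12 N. A dish is out at (495,187), with the blade behind it. I'll press slightly more to be sure, then release.

```bash
python3 -m jog '[[[0,0,0],[0,0,1.5],1],[[0,0,0],[0,0,1.5],1],[[0,0,0],[0,0,-10],1],[[0,0,0],[0,0,-25],1],[[0,0,0],[0,0,-50],1]]'; python3 -m jog '[[[0,0,0],[0,0,-20],0.4],[[0,0,0],[0,0,-50],0.4],[[0,0,0],[0,0,-50],0.4]]';python3 - <<'E'
from h import *
im,d,P=snap('wrist','w3.png')
to([.62,.065,.06],-8)
x0=380
for x0,y0,x1,y1 in [(430,100,560,300),(300,100,560,330)]:
  a=im[y0:y1,x0:x1].astype(int);m=(a.min(2)>170).astype('uint8');n,l,st,c=cv2.connectedComponentsWithStats(m)
for i in range(1,n):
    if st[i,4]>100:
        cs,_=cv2.findContours((l==i).astype('uint8'),0,2);q,_=cv2.minEnclosingCircle(max(cs,key=len));q=np.array(q)+[300,100];print(q,st[i],onz(P,*q,.012,True))
E
```

```text
time: 3.5
tool_pos: [0.453, -0.0049, 0.0795]
ee_rot: [3.142, 0.003, -0.145]
wrist_force: [0.1, -0.6, 0.8]
width: 0.0005
time: 3.8
tool_pos: [0.4572, -0.0054, 0.1348]
ee_rot: [-3.141, -0.009, -0.145]
wrist_force: [0.8, -0.5, 0.1]
width: 0.0211
t 3.85 turn [-0.  -0.3 -0.3] shift mm [151.9 -93.   73.3] at [ 0.4559 -0.0052  0.1325] F [ 0.1 -0.  -0.1] w 0.0251
[429.31034851 165.51724243] [114  46  35  40 908] [0.61172178 0.01235215 0.012     ]
[357.74367142 185.4620285 ] [ 38  70  41  37 929] [0.53425879 0.00171262 0.012     ]
```

View pics/w3.png

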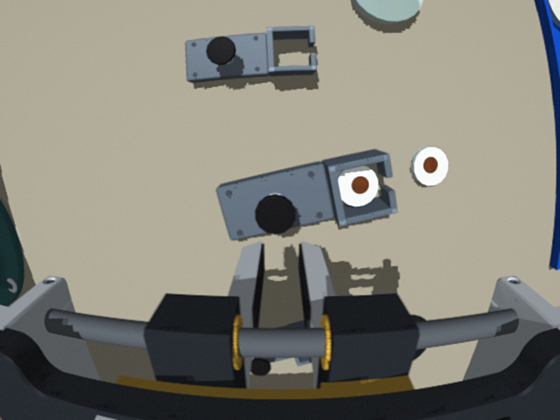

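The plunger is back up and the blade has withdrawn. Dish 1 is free at pixel (429,166), world (0.612, 0.012), and the stack is still in the chamber at (358,185). Next I'll move the fingers behind it on the +y side.

```bash
python3 -m jog '[[[0,0,0],[40,-23,5],0.4],[[0,0,0],[80,-45,15],0.4],[[0,0,0],[118,-66,30],0.4],[[0,0,0],[151,-85,50],0.4],[[0,0,0],[151,-85,60],0.4]]'; python3 - <<'E'
from h import *
to([.618,.057,.006],-8)
im,d,P=snap('wrist','w4.png')
to([.618,.057,.006],-8)
E
```

```text
time: 4.35
tool_pos: [0.6165, 0.0591, 0.0639]
ee_rot: [3.141, 0.007, -0.142]
wrist_force: [0.2, -0.5, -0.0]
width: 0.0281
t 4.35 turn [ 0.   0.4 -0.2] shift mm [ 2.2  1.8 57.9] at [0.6165 0.0591 0.0639] F [ 0.2 -0.5 -0. ] w 0.0281
t 4.4 turn [ 0.1  0.6 -0.2] shift mm [ 5.1  0.5 57. ] at [0.6136 0.0583 0.063 ] F [-1.5 -0.7 -0.5] w 0.0285
```

View pics/w4.png

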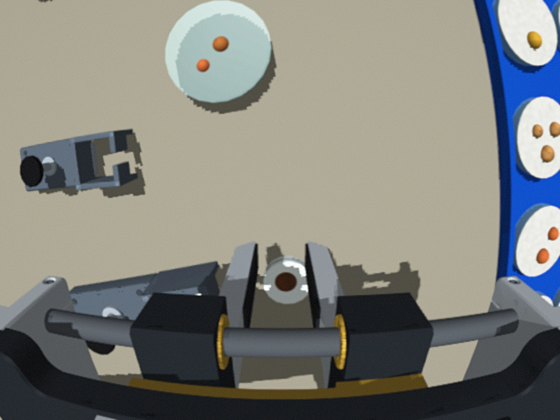

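The dish at (286,283) is centred between the fingers, and the big dish at (218,50) is clear. Lowering now.

```bash
python3 -m jog '[[[0,0,0],[2,-1,15],0.4],[[0,0,0],[2,-1,30],0.4],[[0,0,0],[2,-1,45],0.4],[[0,0,0],[2,-1,54],0.4],[[0,0,0],[2,-1,54],0.4]]'; python3 -c "
from h import *
to([.618,.057,.006],-8)"
```

```text
time: 4.9
tool_pos: [0.6164, 0.0583, 0.0147]
ee_rot: [3.141, 0.003, -0.144]
wrist_force: [-0.5, -0.1, -0.1]
width: 0.0282
t 4.9 turn [ 0.   0.2 -0.3] shift mm [1.8 1.  8.6] at [0.6164 0.0583 0.0147] F [-0.5 -0.1 -0.1] w 0.0282
```

```bash
python3 -m jog '[[[0,0,0],[0,0,5],0.4],[[0,0,0],[0,0,8],0.4],[[0,0,0],[0,5,8],0.4],[[0,0,0],[0,10,8],0.4],[[0,0,0],[0,15,8],0.4]]';  python3 -c "
from h import *
to([.5866,-.192,.006],-8)"
```

```text
time: 5.4
tool_pos: [0.6162, 0.0432, 0.0089]
ee_rot: [3.141, -0.001, -0.144]
wrist_force: [-0.3, 0.3, 0.2]
width: 0.0281
t 5.4 turn [ 0.  -0.  -0.2] shift mm [  4.3 237.    2.9] at [0.6162 0.0432 0.0089] F [-0.3  0.3  0.2] w 0.0281
```

```bash
python3 -m jog '[[[0,0,0],[0,2,4],0.4],[[0,0,0],[0,4,4],0.4],[[0,0,0],[0,8,4],0.4],[[0,0,0],[0,12,4],0.4],[[0,0,0],[0,17,4],0.4]]'; python3 -m jog '[[[0,0,0],[0,6,0],0.4],[[0,0,0],[0,12,0],0.4],[[0,0,0],[0,18,0],0.4],[[0,0,0],[0.5,24,0],0.4],[[0,0,0],[0.5,30,0],0.4]]';  python3 - <<'E'
from h import *
im,d,P=snap('wrist','w5.png')
to([.5866,-.192,.005],-8)
im,d,P=snap('top','t5.png'); cv2.imwrite('pics/t5c.png',cv2.resize(im[180:280,200:400,::-1],None,fx=4,fy=4,interpolation=2))
E
```

```text
time: 5.9
tool_pos: [0.6136, 0.0267, 0.0045]
ee_rot: [3.142, -0.0, -0.143]
wrist_force: [0.1, -0.0, -0.8]
width: 0.0279
time: 6.4
tool_pos: [0.6097, -0.0034, 0.0045]
ee_rot: [3.142, -0.0, -0.144]
wrist_force: [-0.5, 0.2, -0.6]
width: 0.0283
t 6.45 turn [ 0.1 -0.  -0.3] shift mm [  4.2 189.   -0.3] at [ 0.6096 -0.0044  0.0045] F [-0.2 -0.9 -1. ] w 0.028
```

View pics/w5.png

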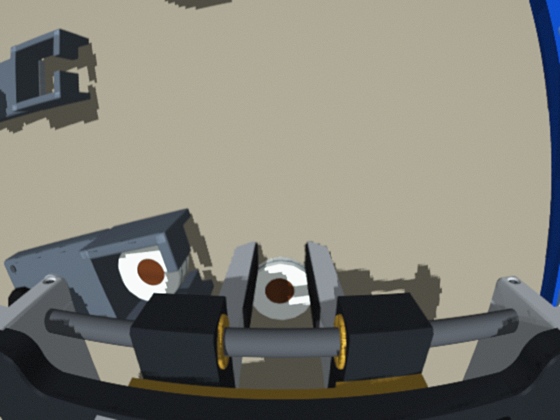

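The dish at (280,290) sits in the cradle of the two fingers, well clear of the dispenser. I'll keep pushing, with a slight +x correction.

```bash
python3 -m jog '[[[0,0,0],[0,9,0],0.4],[[0,0,0],[0,18,0],0.4],[[0,0,0],[0.5,28,0],0.4],[[0,0,0],[0.5,38,0],0.4],[[0,0,0],[1,48,0],0.4]]'; python3 -m jog '[[[0,0,0],[0,10,0],0.4],[[0,0,0],[0,20,0],0.4],[[0,0,0],[0.5,30,0],0.4],[[0,0,0],[0.5,40,0],0.4],[[0,0,0],[1,50,0],0.4]]'; python3 -m jog '[[[0,0,0],[0,10,0],0.4],[[0,0,0],[0,20,0],0.4],[[0,0,0],[0.5,30,0],0.4],[[0,0,0],[0.5,38,0],0.4],[[0,0,0],[1,45,0],0.4]]';  python3 - <<'E'
from h import *
im,d,P=snap('wrist','w6.png')
to([.5866,-.192,.005],-8)
for f,Q,n in ((im,P,'w'),):
  x0,y0,x1,y1=235,240,330,325
  a=f[y0:y1,x0:x1].astype(int);m=((a[...,0]>a[...,2]+50)&(a[...,0]>60)&(a[...,0]<160)).astype('uint8');k,l,st,c=cv2.connectedComponentsWithStats(m);i=1+np.argmax(st[1:,4]);q=c[i]+[x0,y0];print(q,st[i],onz(Q,*q,.012,True))
E
```

```text
time: 7.0
tool_pos: [0.6037, -0.0515, 0.0045]
ee_rot: [3.141, 0.0, -0.144]
wrist_force: [0.8, 0.4, -0.9]
width: 0.0281
time: 7.5
tool_pos: [0.5976, -0.1009, 0.0045]
ee_rot: [3.142, -0.0, -0.144]
wrist_force: [-0.4, 0.2, 0.4]
width: 0.0281
time: 8.0
tool_pos: [0.5921, -0.1455, 0.0045]
ee_rot: [3.142, 0.0, -0.144]
wrist_force: [0.3, -0.7, -0.0]
width: 0.0279
t 8.05 turn [ 0.1 -0.  -0.3] shift mm [ 1.1 45.8 -0.5] at [ 0.5921 -0.1466  0.0045] F [-0.5 -1.5  0.5] w 0.0279
[289.  283.5] [53 42  3  4  6] [ 0.59476271 -0.16052245  0.012     ]
```

View pics/w6.png

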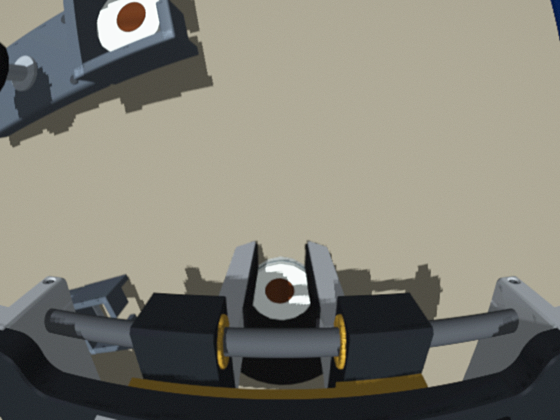

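The dish at (280,291) is still in the cradle and has reached the dark spot. By ray cast it is at about (0.591, -0.164), so it needs about 48 mm more, ending slowly. Then I'll back off.

```bash
python3 -m jog '[[[0,0,0],[0,10,0],0.4],[[0,0,0],[0,20,0],0.4],[[0,0,0],[0,29,0],0.4],[[0,0,0],[0,36,0],0.4],[[0,0,0],[0,41,0],0.4]]'; python3 -m jog '[[[0,0,0],[0,3,0],0.4],[[0,0,0],[0,5,0],0.4],[[0,0,0],[0,6,0],0.4],[[0,0,0],[0,6,0],0.4],[[0,0,0],[0,6,0],0.4]]'; python3 -m jog '[[[0,0,0],[0,-8,0],0.4],[[0,0,0],[0,-20,0],0.4],[[0,0,0],[0,-40,0],0.4],[[0,0,0],[0,-40,-20],0.4],[[0,0,0],[0,-40,-60],0.4]]'; python3 -m jog '[[[0,0,0],[0,-40,-40],0.4],[[0,0,0],[0,-60,-80],0.4],[[0,0,0],[0,-80,-120],0.4],[[0,0,0],[0,-80,-120],0.4],[[0,0,0],[0,-80,-120],0.4]]'; python3 - <<'E'
from h import *
im,d,P=snap('top','t7.png'); s,d,S=snap('scene','s7.png')
for n,f,Q,(x0,y0,x1,y1) in (('top',im,P,(325,180,375,235)),('scene',s,S,(140,235,195,280))):
  a=f[y0:y1,x0:x1].astype(int)
  for nm,m,z in (('lid',a.min(2)>100,.012),('spot',(a.max(2)<60)|(a.min(2)>100),0)):
    k,l,st,c=cv2.connectedComponentsWithStats(m.astype('uint8'));i=1+np.argmax(st[1:,4]);q=c[i]+[x0,y0];print(n,nm,q.round(1),st[i],onz(Q,*q,z).round(4))
A=cv2.resize(im[180:280,180:420,::-1],None,fx=3.2,fy=3.2,interpolation=2);B=cv2.resize(s[180:290,80:440,::-1],(768,235),interpolation=2)
cv2.imwrite('pics/fin.png',cv2.convertScaleAbs(np.vstack([A,B]),alpha=1.4))
E
```

```text
time: 8.55
tool_pos: [0.5862, -0.1862, 0.0045]
ee_rot: [3.141, -0.0, -0.144]
wrist_force: [0.3, 0.1, -0.9]
width: 0.0282
time: 9.05
tool_pos: [0.5856, -0.1911, 0.0045]
ee_rot: [3.141, -0.0, -0.143]
wrist_force: [0.4, -1.2, 0.2]
width: 0.0284
time: 9.55
tool_pos: [0.5884, -0.1487, 0.0606]
ee_rot: [-3.139, 0.009, -0.142]
wrist_force: [0.2, -0.7, -0.3]
width: 0.028
time: 10.05
tool_pos: [0.6034, -0.0712, 0.186]
ee_rot: [3.141, -0.003, -0.142]
wrist_force: [-0.5, -0.6, -0.3]
width: 0.0282
top lid [370.6 215.2] [ 39  16  11  34 236] [ 0.5623 -0.2685  0.012 ]
top spot [355.1 209.4] [ 17  13  25  32 400] [ 0.5809 -0.2276  0.    ]
scene lid [145.2 247.4] [  0   3  17  26 226] [ 0.5651 -0.2629  0.012 ]
scene spot [167.5 253.3] [   0    0   55   37 1385] [ 0.5702 -0.2142  0.    ]
```

View pics/fin.png

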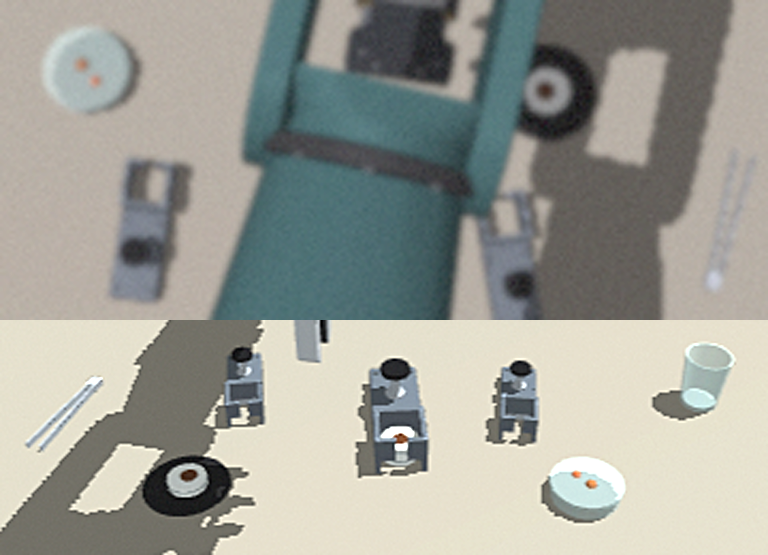

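The dish lies inside the black disc: lid at crop (547,90) in the top view and (188,478) in the scene view. The stack, big dish, beaker and tweezers look undisturbed. The automatic masks locked onto bench pixels, so I'll do a ray check from the crop pixel and then hand in.

```bash
python3 - <<'E'
from h import *
P=eyes.camera_params('top');S=eyes.camera_params('scene')
a=onz(P,180+547/3.2-.4,180+90/3.2-.4,.012);b=onz(S,80+188/768*360,180+156/235*110,.012)
s=np.array([.5834,-.2139]);print(a,b,[np.linalg.norm(q[:2]-s) for q in (a,b)])
if max(np.linalg.norm(q[:2]-s) for q in (a,b))<.018: print(close_job())
E
```

```text
[ 0.5826615  -0.21224019  0.012     ] [ 0.58219369 -0.20888638  0.012     ] [np.float64(0.0018166860031889735), np.float64(0.005156702142706688)]
the job is handed in; nothing more can be done
None
```

I pressed the dispenser's plunger once to its hard stop and let it rise. One dish came out, and I pushed it about 225 mm along the bench with the fingers, without gripping or lifting it, onto the dark spot. The job took about 10 s of the 53 s allowed and is handed in.

**Press:** at the bottom the tool was at z = 0.032 m and the force had jumped to 12 N. A wrist picture then showed the plunger up again, the blade drawn back and the next dish still in the chamber.

**Placing:** by ray cast, the dish centre is 2 mm from the spot's centre in the top view and 5 mm in the scene view, with 25 mm allowed. Both pictures show it wholly on the dark disc.

**Other things:** the big dish, beaker and tweezers look unmoved in the last pictures, but I judged this by eye and did not measure it. The arm hides the dispenser in the last top view, so the stack there shows only in the scene view.

**Failed check:** the last automatic colour masks locked onto bench pixels and gave wrong centres. The final distances come from pixel positions I read off the enlarged crop instead.

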